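Find the stamped carton and push it onto the dispatch rollers

TASK

One of the two white cartons on the bench carries a green inspection stamp on its underside: using the fingertips only, nothing gripped, lifted or shoved hard, first push the left carton (the robot's left) back against the steel stop strip and tip it up on its strip-side edge to about 70 degrees, underside facing away from the robot, hold it there a moment to look, and ease it down flat without letting it drop; then do the same with the right one. With both looked at and flat again, push the stamped carton straight ahead off the bench until all of it stands on the rollers of the dispatch line. Leave the other carton flat on the bench and everything else where it is.

Things in the scene. Friction and masses are not known exactly. Their poses are not given: they have to be found in the camera images.
- carton_1: One of the two closed white fibreboard cartons on the bench, alike from outside, on the left or right: a rigid box 170 mm (its x) by 200 mm (y) by 48 mm high, 0.25 to 0.46 kg, centre of mass at its centre (it balances on its near edge at 74 degrees). Slides on the bench with moderate friction. Origin: centre of its brown underside; z up, +x away from the robot while it lies flat.
- carton_1_near (a point): Middle of the underside's edge: the edge nearest the robot (-x side) of carton_1.
- carton_1_far (a point): Middle of the underside's edge: the far edge (+x side) of carton_1.
- carton_1_left (a point): Middle of the underside's edge: the robot's left edge (+y side) of carton_1.
- carton_1_right (a point): Middle of the underside's edge: the robot's right edge (-y side) of carton_1.
- carton_2: One of the two closed white fibreboard cartons on the bench, alike from outside, on the left or right: a rigid box 170 mm (its x) by 200 mm (y) by 48 mm high, 0.25 to 0.46 kg, centre of mass at its centre (it balances on its near edge at 74 degrees). Slides on the bench with moderate friction. Origin: centre of its brown underside; z up, +x away from the robot while it lies flat.
- carton_2_near (a point): Middle of the underside's edge: the edge nearest the robot (-x side) of carton_2.
- carton_2_far (a point): Middle of the underside's edge: the far edge (+x side) of carton_2.
- carton_2_left (a point): Middle of the underside's edge: the robot's left edge (+y side) of carton_2.
- carton_2_right (a point): Middle of the underside's edge: the robot's right edge (-y side) of carton_2.
- stamp (a point): The round green inspection stamp, 84 mm across, printed in the middle of the underside of one of the two cartons (the other underside is plain brown board); it can only be seen when the carton is tipped up. This point is its centre.
- stop_strip: Stop strip: steel flat bar screwed to the bench on the robot's side of the two cartons, along y, 640 mm long, 30 mm wide, 5 mm high. Its far face stops the near edge of a carton as it is tipped (the near edge creeps 14 mm away from it by 70 degrees, and can wedge there if pressed hard on the way down). Origin: on that face (+x side), middle of its length, at bench height. Rigid.
- line: Dispatch line: roller conveyor along y, 1300 mm long, past the bench's far edge (x = 0.585) and a 5 to 20 mm gap that catches no carton. Free rollers 200 mm long (along x), tops 1 mm below the bench top. Far side: fixed guide 44 mm high, face 100 mm past the centre. A red-printed carton stands 520 mm left of the centre. Origin: centre of the rollers, at bench height; x across.
- marker: Bystander: white and green marker pen, 130 mm long, 18 mm thick, lying roughly along x on the bench between the two cartons. Origin: middle of its length, underneath.
- cutter: Bystander: orange safety cutter, 145 x 26 x 17 mm, lying roughly along x on the bench to the left of the cartons. Origin: under its middle.
- tape_gun: Bystander: red hand tape dispenser, about 250 x 65 x 107 mm, at the left of the bench. Origin: under the middle of its base.
- strap_roll: Bystander: yellow roll of strapping, 140 mm across, 22 mm high, lying flat at the left of the bench. Origin: centre, underneath.
- label_roll: Bystander: white roll of labels, 90 mm across, 60 mm high, standing on end at the right of the bench. Origin: centre, underneath.
- punnets: Bystander: stack of four black punnets, 138 x 178 mm, 112 mm high with green pods on top, at the right of the bench. Origin: centre, underneath.

How it is judged (in metres and radians):
On the way, in this order (a step that is already met when the one before it is completed fails the run):
1. the left carton is tipped up on its strip-side edge, its far edge more than 147 mm up (60 degrees), and held (((height (world z) of carton_1_far above 0.147 m and height (world z) of carton_1_near below 0.02 m and y of carton_1 in the frame of stop_strip above 0 m) or (height (world z) of carton_2_far above 0.147 m and height (world z) of carton_2_near below 0.02 m and y of carton_2 in the frame of stop_strip above 0 m))), for 0.4 s.
2. the left carton is back down flat (((angle between carton_1's own z axis and vertical below 0.06 rad and height (world z) of carton_1 below 0.01 m and y of carton_1 in the frame of stop_strip above 0 m) or (angle between carton_2's own z axis and vertical below 0.06 rad and height (world z) of carton_2 below 0.01 m and y of carton_2 in the frame of stop_strip above 0 m))), for 0.2 s.
3. the right carton is tipped up on its strip-side edge, its far edge more than 147 mm up (60 degrees), and held (((height (world z) of carton_1_far above 0.147 m and height (world z) of carton_1_near below 0.02 m and y of carton_1 in the frame of stop_strip below 0 m) or (height (world z) of carton_2_far above 0.147 m and height (world z) of carton_2_near below 0.02 m and y of carton_2 in the frame of stop_strip below 0 m))), for 0.4 s.
4. the right carton is back down flat (((angle between carton_1's own z axis and vertical below 0.06 rad and height (world z) of carton_1 below 0.01 m and y of carton_1 in the frame of stop_strip below 0 m) or (angle between carton_2's own z axis and vertical below 0.06 rad and height (world z) of carton_2 below 0.01 m and y of carton_2 in the frame of stop_strip below 0 m))), for 0.2 s.
At the end, for the whole second after the job is handed in: The stamped carton stands flat and still with all of it on the dispatch rollers (its centre between 22 mm short of the line's centre line and 30 mm past it, inside the line's length); the other carton lies flat and still on the bench (its centre short of x = 0.53) (x of carton_1 in the frame of line between -0.022 and 0.03 m and y of carton_1 in the frame of line between -0.54 and 0.54 m and angle between carton_1's own z axis and vertical below 0.05 rad and height (world z) of carton_1 below 0.008 m and linear speed of each of carton_1, carton_2 below 0.02 m/s and world x of carton_2 below 0.53 m and angle between carton_2's own z axis and vertical below 0.06 rad and height (world z) of carton_2 below 0.01 m); the robot touches nothing.
It fails at once if a carton is lifted or turned over (no edge of its underside is left within 30 mm of the bench or the rollers) (height (world z) of each of carton_1_near, carton_1_far, carton_1_left, carton_1_right above 0.03 m or height (world z) of each of carton_2_near, carton_2_far, carton_2_left, carton_2_right above 0.03 m).
It fails at once if a carton is dropped or slammed (it turns faster than 7 rad/s) (angular speed of any of carton_1, carton_2 above 7 rad/s).
It fails at once if a carton is gripped or shoved hard (the fingers press on it with more than 45 N) (contact force between the fingers and carton_1 above 45 N or contact force between the fingers and carton_2 above 45 N).
It fails at once if the unstamped carton is pushed off the bench towards the line (world x of carton_2 above 0.57 m).
It fails at once if a bystander is moved more than 30 mm (distance of any of marker, cutter, tape_gun, strap_roll, label_roll, punnets from where it was at the start of the episode above 0.03 m).
It also fails if it takes over 72 s, if anything falls off the work surface, if the arm or the gripper's body presses on something with over 40 N, if the wrist force passes 120 N, or if a joint passes its speed limit or range.

ROBOT

A 6-joint arm with a two-finger parallel gripper is mounted at the origin on the work surface. World frame = base frame: x ahead of the robot, y to its left, z up, the work surface at z = 0. Lengths are in mm, angles in rad, forces in N, time in s.
With the tool pointing down it reaches from about 275 to 750 mm from the base axis. Payload 10.2 kg.
Tool frame: the origin (TCP) lies on the centre line of the jaws, within the pads' length; the fingertips stand 19 mm ahead of it and the grasp point (between the pads) is the TCP; z points along the fingers, y is the line along which they close (so a half turn about z gives the same grasp; the last joint's range is limited). The gripper opens to 85 mm and grips with 20 to 120 N. Pads are 22 mm wide; open, the fingers measure 114 mm over their backs; the gripper's body (76 mm by 85 mm) begins 54 mm behind the grasp point. The pads swing forward as they close: fully open they stand 13 mm farther back than shut.
Start: joints at [-1.546, 0.313, 1.498, -0, 1.331, -0.223], TCP at [128.754, -508.973, 250.294] pointing down, gripper open.
Joint ranges: [-2.94, 2.94], [-0.97, 2.17], [0.19, 2.56], [-1.23, 4.37], [0.02, 3.11], [-2.88, 2.88]. Speed limits (rad/s): [2.39, 2.39, 3.01, 3.14, 3.14, 3.14].

INTERFACE

Orientations are given as a unit quaternion [w, x, y, z].
In Python, from rig import sense, capture, finish_job, regions_of, mark_of gives the robot as it stands.
- The arm moves only by the tool jog_arm, never from a script. Its argument "series" is text: rows parted by semicolons, each of 7 numbers parted by spaces: the shift along the tool's x, y, z in units of 0.4 m (1.0 is 0.4 m), then the turn, a rotation vector about the tool's x, y, z in units of pi/2 rad (1.0 is pi/2 rad), then the opening, from -1 (shut) to 1 (fully open). A call has 1 to 20 rows; each row is the pose to reach, as a shift and turn from the pose commanded when the call began, along the tool's axes at that moment; what a row does not reach only later rows make up. A row lasts 1/8 s, in which the tool goes at most 62.5 mm and 10.7 degrees, less where a joint would pass 70% of its speed; a pose out of reach is approached as far as the arm can. A call with a number of a shift or a turn outside -1 to 1 is refused whole. A call with a gripper value outside its range is refused whole. The fingers move at their own pace and stop on an object; "grip_force" is the grip in N (left out, the last holds). Time passes only in rows, so rows that repeat a pose let the fingers close. It gives the time, the measured TCP pose, the force, the opening and the grip force at its end, in the units of the state.
- sense(): the state, without advancing time (a new reading comes with each control period).
- capture(name): name is "scene" or "top" or "wrist"; returns a dict with "img" (420x560x3 uint8, red, green, blue), "intrinsics" (3x3 intrinsics, pixels), "dist_coeffs" ([k1, k2, p1, p2, k3] as OpenCV has them; the pictures are not rectified), "R" (3x3) and "t" (3): a world point X has camera coordinates R X + t. Camera axes: x right, y down, z forward; pixel columns grow to the right and rows downward; lengths in mm; the calibration is good to about 2 mm. A picture is of the moment at which its call begins. There is no depth.
- finish_job(): hands the job in; it is judged then, once.
Trained networks look in a picture, given as the dict that the camera call returned (one of the last four; its "shot" number tells which), for a name from the list of things; names that differ only in an ending like _2 or _b are one class to them, and where a whole thing is asked for, a point or a joint stands for the part that bears it (a point fixed in the world has none). Each returns a list of dicts, best first, with "confidence" (0 to 1); they miss things now and then, are a little off and sometimes report something else, mostly with a low value. They report only what shows in the picture. A call takes as long as a camera call.
- regions_of(label, picture): "region" (420x560 bool, what is visible of it) and "point" ([row, column] in pixels, amid what is visible of it).
- mark_of(label, picture): "point" ([row, column] in pixels: a listed point, or the origin of a listed thing).
The state is a dict: "time_s": time; "joints": joint angles; "dq": joint speeds; "tau": joint torques, N m; "eef_pos": TCP position; "ee_rot": TCP orientation; "force": force on the tool from outside, world axes, zero at the start; "wrist_torque": the same for the moment, N m; "grip_width": opening from 0.0 (shut) to 1.0 (fully open); "grip_force": force on a finger pad.
Only numpy, scipy, OpenCV 4.12 (cv2) and the standard library are available. Lean on these libraries where they do the work, as an engineer would, in place of code of your own. Each camera call takes 0.05 s, during which the arm holds its last target. There are 200 camera calls.

## Working session

There is one attempt and no reset: what is moved stays moved. The work goes in short steps, Python scripts to look and compute and a tool call to move; the robot and the scene stay as the last step left them, time stands still between calls to the robot, and variables do not carry over. Pictures are saved under pics/ and viewed, at most 10 in all, crops included, and the job is handed in when it is done.

Besides the shell and the picture viewer there is one more tool, called after "Request:" as name(argument=value, ...) on one line, values as JSON. jog_arm: Moves the arm, as the interface text tells. Shifts and turns lie within -1 to 1; 1 stands for 0.4 m of shift or pi/2 rad of turn. Its arguments: {"type":"object","properties":{"series":{"type":"string"},"grip_force":{"type":"number"}},"required":["series"]}

```bash
ls; mkdir -p pics
cat > h.py <<'E'
import numpy as np, cv2
from rig import *
from scipy.spatial.transform import Rotation as Ro
def px2w(c,rc,z=0.):
    p=cv2.undistortPoints(np.array([[[rc[1],rc[0]]]],float),np.array(c["intrinsics"]),np.array(c["dist_coeffs"]))[0,0]
    R=np.array(c["R"]);t=np.array(c["t"]).ravel()
    d=R.T@np.array([p[0],p[1],1]);o=-R.T@t
    return o+d*(z-o[2])/d[2]
def save(c,n): cv2.imwrite("pics/"+n,cv2.cvtColor(c["img"],cv2.COLOR_RGB2BGR))
def w2px(c,X):
    return cv2.projectPoints(np.array(X,float).reshape(-1,1,3),cv2.Rodrigues(np.array(c["R"]))[0],np.array(c["t"],float),np.array(c["intrinsics"]),np.array(c["dist_coeffs"]))[0][:,0]
E
python3 - <<'E'
from h import *
c=capture("top");save(c,"top0.png");s=capture("scene");save(s,"scene0.png")
np.set_printoptions(precision=1,suppress=True)
for n in ["carton_1","stop_strip","line","marker","cutter","tape_gun","strap_roll","label_roll","punnets"]:
    for d in mark_of(n,c)[:2]: print(n,d["confidence"],d["point"],px2w(c,d["point"]))
for d in regions_of("carton_1",c)[:3]:
    m=d["region"].astype(np.uint8);k=max(cv2.findContours(m,0,1)[0],key=cv2.contourArea)
    b=cv2.boxPoints(cv2.minAreaRect(k));print(d["confidence"],[px2w(c,(p[1],p[0]),48)[:2] for p in b])
q=sense();print({k:q[k] for k in q})
print(c["R"],c["t"],s["R"],s["t"])
E
```

```text
pics
carton_1 0.84 [222.2, 341.9] [ 491.8 -160.6    0. ]
carton_1 0.58 [217.0, 233.9] [501.5 137.    0. ]
stop_strip 0.55 [256.8, 287.9] [394.6 -12.8   0. ]
stop_strip 0.24 [245.9, 98.4] [416.5 505.    0. ]
line 0.7 [145.2, 293.1] [705.2 -23.2   0. ]
marker 0.7 [225.7, 289.0] [479.9 -14.7   0. ]
cutter 0.95 [223.4, 150.1] [480.3 366.    0. ]
tape_gun 0.67 [242.3, 97.9] [426.3 506.8   0. ]
strap_roll 0.94 [296.5, 144.8] [281.8 373.2   0. ]
label_roll 0.69 [287.7, 412.9] [ 314.5 -357.2    0. ]
label_roll 0.45 [224.0, 338.7] [ 486.7 -151.7    0. ]
punnets 0.94 [234.3, 460.5] [ 463.1 -492.6    0. ]
0.81 [array([578.5, 249.6]), array([598.1,  47.4]), array([424.7,  30.9]), array([405.9, 230.7])]
0.66 [array([402.7, -59. ]), array([575.4, -57.2]), array([ 579.1, -264. ]), array([ 405.4, -263.3])]
{'time_s': 0.6, 'joints': array([-1.5,  0.3,  1.5, -0. ,  1.3, -0.2]), 'dq': array([ 0., -0.,  0., -0.,  0., -0.]), 'tau': array([ -0. , -41.2, -26. ,  -0. ,   0. ,  -0. ]), 'eef_pos': array([ 128.7, -509. ,  250.3]), 'ee_rot': array([-0. ,  1. ,  0.1, -0. ]), 'force': array([-0.8,  0.7, -0.3]), 'wrist_torque': array([-0., -0., -0.]), 'grip_force': 0.0, 'grip_width': 1.0020454174266638}
[[ 0.  -1.   0. ]
 [-1.  -0.  -0.1]
 [ 0.1 -0.  -1. ]] [  -9.6  503.  1234.5] [[ 0.   1.   0. ]
 [ 0.8 -0.  -0.6]
 [-0.6  0.  -0.8]] [ -28.7 -368.4 1667.2]
```

View pics/top0.png

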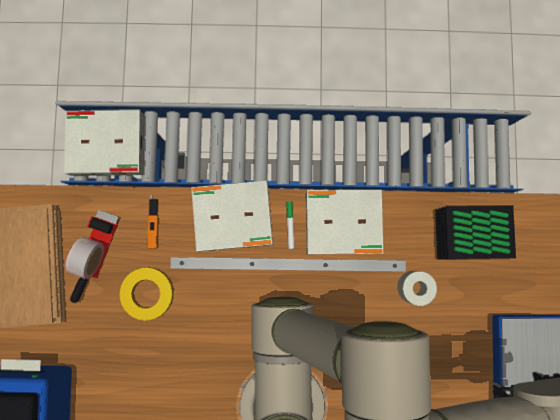

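View pics/scene0.png

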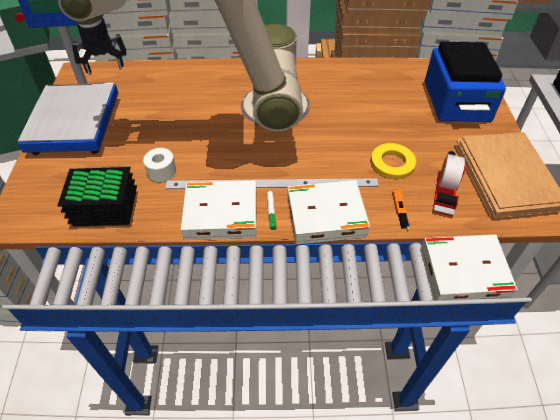

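The top view shows the left carton (px 193–272, 181–252) turned by about 5°, the right one (307–383, 190–254) nearly square. The strip is along row 264 and the marker at column 290. The scene view agrees, and the dispatch line is clear apart from the red carton. Next I measure the strip face and the tool yaw.

```bash
cat >> h.py <<'E'
import json
# commanded pose tracking: rows(targets) -> numbers relative to base pose (pos mm, Rotation)
def rows(p0,R0,tg):
    for p,R in tg:
        d=R0.inv().apply(np.array(p,float)-p0)/400; w=(R0.inv()*R).as_rotvec()/(np.pi/2)
        print(" ".join("%.4f"%v for v in [*d,*w]))
def pose():
    q=sense();e=q["ee_rot"];return np.array(q["eef_pos"]),Ro.from_quat([e[1],e[2],e[3],e[0]])
E
python3 - <<'E'
from h import *
np.set_printoptions(precision=3,suppress=True)
c=capture("top")
p,R=pose();print(p,R.as_matrix(),R.as_quat())
for d in regions_of("stop_strip",c)[:2]:
    m=d["region"].astype(np.uint8);k=max(cv2.findContours(m,0,1)[0],key=cv2.contourArea)
    b=cv2.boxPoints(cv2.minAreaRect(k));print(d["confidence"],[px2w(c,(q[1],q[0]),5)[:2] for q in b])
# strip edge by brightness profile
g=cv2.cvtColor(c["img"],cv2.COLOR_RGB2HSV)[...,1]
for col in (200,290,390):print(col,g[250:276,col])
for r in (256,257,258,259,260):print(r,px2w(c,(r,290),5)[:2])
s=capture("scene")
for n in ["line"]:
    for d in mark_of(n,s)[:2]: print(n,d["confidence"],px2w(s,d["point"]))
for d in mark_of("carton_1",s)[:2]: print(d["confidence"],px2w(s,d["point"]))
Rd=Ro.from_matrix([[1,0,0],[0,-1,0],[0,0,-1]])
rows(p,R,[((380,-185,200),Rd),((300,-60,100),Rd)])
E
```

```text
[ 128.76  -508.972  250.269] [[ 0.969  0.245  0.   ]
 [ 0.245 -0.969  0.   ]
 [ 0.    -0.    -1.   ]] [ 0.992  0.124  0.    -0.   ]
0.74 [array([357.533, 303.842]), array([392.695, 304.503]), array([ 392.706, -334.692]), array([ 357.143, -333.98 ])]
0.7 [array([578.915, -60.172]), array([ 582.689, -274.094]), array([ 405.711, -273.395]), array([402.938, -61.929])]
200 [ 21  56 168 161 156 160 165 109   3   6   7   7  10   7   9   6   6   6
  29 147 167 159 159 158 158 157]
290 [166 160 158 161 156 157 161 171 138   4   4   7   7   7   6   9   9   7
   6   4 123 167 160 158 157 158]
390 [156 157 157 159 160 161 157 162 167 146  23   8   8   6  10  11   8   8
   8   8   6 112 166 158 158 159]
256 [396.907 -18.349]
257 [394.193 -18.384]
258 [391.479 -18.419]
259 [388.766 -18.454]
260 [386.054 -18.489]
line 0.88 [696.801 -36.446   0.   ]
0.89 [513.492 143.452   0.   ]
0.82 [ 503.43  -151.245    0.   ]
0.8075 -0.6312 0.1257 -0.0000 -0.0000 0.1577
0.6903 -0.9832 0.3757 -0.0000 -0.0000 0.1577
```

Request:
jog_arm(series="0.6903 -0.9832 0.45 0 0 0.1577 1;0.6903 -0.9832 0.45 0 0 0.1577 1;0.6903 -0.9832 0.45 0 0 0.1577 1;0.6903 -0.9832 0.45 0 0 0.1577 1;0.6903 -0.9832 0.45 0 0 0.1577 1;0.6903 -0.9832 0.45 0 0 0.1577 1;0.6903 -0.9832 0.45 0 0 0.1577 1;0.6903 -0.9832 0.45 0 0 0.1577 1;0.6903 -0.9832 0.45 0 0 0.1577 1;0.6903 -0.9832 0.45 0 0 0.1577 1")

```text
time_s: 2.1
eef_pos: [300.1, -59.4, 70.2]
ee_rot: [-0.0, 1.0, 0.001, -0.0]
force: [-0.7, -0.3, 0.3]
grip_width: 0.998
grip_force: 0.0
```

Request:
jog_arm(series="0 0 0.125 0 0 0 1;0 0 0.13 0 0 0 1;0 0 0.13 0 0 0 1")

```text
time_s: 2.48
eef_pos: [300.3, -60.8, 19.4]
ee_rot: [0.0, 1.0, -0.001, 0.0]
force: [-0.1, 0.6, -0.2]
grip_width: 0.998
grip_force: 0.0
```

Request:
jog_arm(series="0 0 0.01 0 0 0 1;0 0 0.02 0 0 0 1;0 0 0.02 0 0 0 1")

```text
time_s: 2.85
eef_pos: [300.0, -60.0, 10.5]
ee_rot: [0.0, 1.0, 0.0, 0.0]
force: [-0.2, 0.1, -0.6]
grip_width: 0.998
grip_force: 0.0
```

Request:
jog_arm(series="0 0 -0.35 0 0 0 1;0 0 -0.35 0 0 0 1;0 0 -0.35 0 0 0 1;0.825 -0.5 -0.35 0 0 0 1;0.825 -0.5 -0.35 0 0 0 1;0.825 -0.5 -0.35 0 0 0 1;0.825 -0.5 -0.35 0 0 0 1;0.825 -0.5 -0.35 0 0 0 1;0.825 -0.5 -0.35 0 0 0 1;0.825 -0.5 -0.35 0 0 0 1;0.825 -0.5 -0.2 0 0 0 1;0.825 -0.5 -0.035 0 0 0 1;0.825 -0.5 -0.035 0 0 0 1;0.825 -0.5 -0.035 0 0 0 1")

```text
time_s: 4.6
eef_pos: [631.1, 140.1, 26.7]
ee_rot: [-0.0, 1.0, 0.0, 0.001]
force: [-0.2, -0.4, 1.0]
grip_width: 1.0
grip_force: 0.0
```

Request:
jog_arm(series="-0.02 0 0 0 0 0 1;-0.04 0 0 0 0 0 1;-0.06 0 0 0 0 0 1;-0.08 0 0 0 0 0 1;-0.1 0 0 0 0 0 1;-0.11 0 0 0 0 0 1;-0.12 0 0 0 0 0 1;-0.12 0 0 0 0 0 1")

```text
time_s: 5.6
eef_pos: [581.5, 140.1, 24.1]
ee_rot: [-0.0, 1.0, -0.0, -0.0]
force: [1.2, 0.2, 1.9]
grip_width: 0.997
grip_force: 0.9
```

```bash
cat > look.py <<'E'
from h import *
import sys
np.set_printoptions(precision=1,suppress=True)
c=capture("top")
for d in regions_of("carton_1",c)[:3]:
    m=d["region"].astype(np.uint8);k=max(cv2.findContours(m,0,1)[0],key=cv2.contourArea)
    b=cv2.boxPoints(cv2.minAreaRect(k));b=np.array([px2w(c,(p[1],p[0]),48)[:2] for p in b]);print(d["confidence"],b.mean(0),b.tolist())
print(sense()["eef_pos"],sense()["force"])
if len(sys.argv)>1: save(c,sys.argv[1])
E
python3 look.py
```

```text
0.85 [ 493.3 -159.5] [[578.1216693212064, -57.22110453174085], [581.7499921202602, -261.2609244535232], [408.02428450772004, -260.5974536744993], [405.3646386246366, -58.94315381102959]]
0.75 [481.7  74.1] [[564.6273009818195, 104.88837587550069], [565.6049286438819, 46.48466109872497], [398.69256467981467, 43.651742568005005], [397.8712939213566, 101.40295118427214]]
[581.5 140.2  23.9] [ 1.8 -0.1  1.4]
```

Request:
jog_arm(series="-0.01 0 0 0 0 0 1;-0.015 0 0 0 0 0 1;-0.02 0 0 0 0 0 1;-0.02 0 0 0 0 0 1")

```text
time_s: 6.2
eef_pos: [573.4, 140.1, 24.1]
ee_rot: [-0.0, 1.0, -0.0, -0.001]
force: [-1.0, -0.3, -0.1]
grip_width: 1.0
grip_force: 0.0
```

Request:
jog_arm(series="-0.005 0 0 0 0 0 1;-0.01 0 0 0 0 0 1;-0.01 0 0 0 0 0 1")

```text
time_s: 6.58
eef_pos: [572.8, 140.0, 25.8]
ee_rot: [-0.0, 1.0, -0.0, 0.004]
force: [11.5, 1.0, 0.2]
grip_width: 1.0
grip_force: 5.9
```

```bash
cat > arc.py <<'E'
import sys,numpy as np
# arc.py S h press base_x base_z th0 th1 n [S_extra]
S,h,pr,bx,bz,a,b,n=map(float,sys.argv[1:9])
for t in np.linspace(a,b,int(n)+1)[1:]:
    r=np.radians(t);c,s=np.cos(r),np.sin(r)
    X=S+5*np.tan(r)+170*c-h*s+11-pr*c; Z=170*s+h*c+6-pr*s
    print("%5.1f %7.1f %6.1f  %.3f 0 %.3f 0 0 0 1;"%(t,X,Z,(X-bx)/400,-(Z-bz)/400))
E
python3 arc.py 392 18 3 570 24.3 0 24 8
```

```text
3.0   569.1   32.7  -0.002 0 -0.021 0 0 0 1;
  6.0   567.7   41.4  -0.006 0 -0.043 0 0 0 1;
  9.0   565.9   49.9  -0.010 0 -0.064 0 0 0 1;
 12.0   563.7   58.3  -0.016 0 -0.085 0 0 0 1;
 15.0   561.0   66.6  -0.023 0 -0.106 0 0 0 1;
 18.0   557.9   74.7  -0.030 0 -0.126 0 0 0 1;
 21.0   554.4   82.7  -0.039 0 -0.146 0 0 0 1;
 24.0   550.5   90.4  -0.049 0 -0.165 0 0 0 1;
```

Go to 12° first and check.

Request:
jog_arm(series="-0.002 0 -0.02 0 0 0 1;-0.006 0 -0.043 0 0 0 1;-0.01 0 -0.064 0 0 0 1;-0.016 0 -0.085 0 0 0 1")

```text
time_s: 7.08
eef_pos: [565.3, 140.0, 59.6]
ee_rot: [-0.0, 1.0, -0.0, 0.003]
force: [8.2, -0.3, 0.7]
grip_width: 0.997
grip_force: 3.8
```

Run:
```python
from h import *
print(sense()["eef_pos"],sense()["force"])
s=capture("scene");save(s,"s1.png")
for n in ["carton_1_far","carton_1_near"]:
  for d in mark_of(n,s)[:3]:print(n,d)
print(w2px(s,[(562,140,0),(392,140,0),(558,140,35)]))
```

```text
[565.34516442 140.02083058  59.55910459] [ 8.18212627 -0.31077797  0.68586974]
carton_1_far {'point': [225.3, 335.7], 'confidence': 0.88}
carton_1_near {'point': [218.2, 218.2], 'confidence': 0.57}
[[327.00835032 232.42061293]
 [322.60220885 186.62775394]
 [327.88559939 223.64776108]]
```

View pics/s1.png

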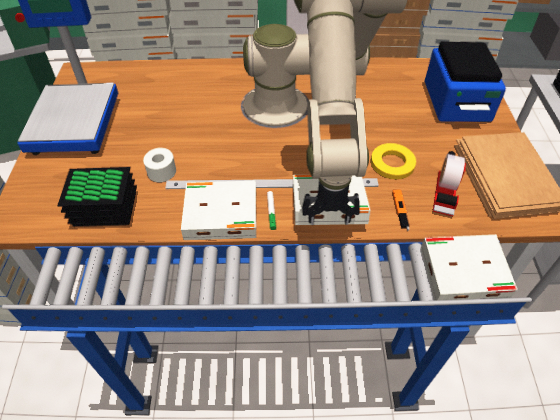

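The picture shows the left carton tipped a little at its far edge (row ~225 where flat would be 232), fingers behind it at (330, 205). Continue.

```bash
python3 arc.py 392 18 3 563.6 58.3 12 36 8; echo; python3 arc.py 392 18 3 563.6 58.3 36 66 10
```

```text
15.0   561.0   66.6  -0.007 0 -0.021 0 0 0 1;
 18.0   557.9   74.7  -0.014 0 -0.041 0 0 0 1;
 21.0   554.4   82.7  -0.023 0 -0.061 0 0 0 1;
 24.0   550.5   90.4  -0.033 0 -0.080 0 0 0 1;
 27.0   546.2   97.9  -0.044 0 -0.099 0 0 0 1;
 30.0   541.5  105.1  -0.055 0 -0.117 0 0 0 1;
 33.0   536.5  112.1  -0.068 0 -0.134 0 0 0 1;
 36.0   531.2  118.7  -0.081 0 -0.151 0 0 0 1;

 39.0   525.5  125.1  -0.095 0 -0.167 0 0 0 1;
 42.0   519.6  131.1  -0.110 0 -0.182 0 0 0 1;
 45.0   513.4  136.8  -0.126 0 -0.196 0 0 0 1;
 48.0   506.9  142.1  -0.142 0 -0.210 0 0 0 1;
 51.0   500.3  147.1  -0.158 0 -0.222 0 0 0 1;
 54.0   493.5  151.7  -0.175 0 -0.233 0 0 0 1;
 57.0   486.6  155.9  -0.193 0 -0.244 0 0 0 1;
 60.0   479.6  159.6  -0.210 0 -0.253 0 0 0 1;
 63.0   472.6  163.0  -0.228 0 -0.262 0 0 0 1;
 66.0   465.7  165.9  -0.245 0 -0.269 0 0 0 1;
```

Request:
jog_arm(series="-0.007 0 -0.021 0 0 0 1;-0.014 0 -0.041 0 0 0 1;-0.023 0 -0.061 0 0 0 1;-0.033 0 -0.08 0 0 0 1;-0.044 0 -0.099 0 0 0 1;-0.055 0 -0.117 0 0 0 1")

```text
time_s: 7.98
eef_pos: [542.4, 140.1, 106.1]
ee_rot: [-0.0, 1.0, -0.0, 0.002]
force: [4.7, -0.4, 1.4]
grip_width: 0.997
grip_force: 2.5
```

Run:
```python
from h import *
print(sense()["eef_pos"],sense()["force"])
s=capture("scene");m=regions_of("carton_1",s)
for d in m[:3]:
  r=np.argwhere(d["region"]);print(d["confidence"],r.min(0),r.max(0))
for d in mark_of("carton_1_far",s)[:3]:print(d)
print(w2px(s,[(392+147,140,85),(392+147-24,140,85+41.5)]))
```

```text
[542.35063663 140.05486238 106.06001289] [ 4.67447469 -0.38001304  1.35888981]
0.93 [181 181] [239 256]
0.85 [172 293] [208 370]
{'point': [208.5, 334.9], 'confidence': 0.71}
{'point': [211.9, 268.2], 'confidence': 0.49}
[[328.79096607 206.62991328]
 [329.30675786 189.58684966]]
```

```bash
python3 arc.py 392 18 5 541.6 105.1 30 66 12
```

```text
33.0   534.8  111.0  -0.017 0 -0.015 0 0 0 1;
 36.0   529.5  117.5  -0.030 0 -0.031 0 0 0 1;
 39.0   524.0  123.8  -0.044 0 -0.047 0 0 0 1;
 42.0   518.1  129.8  -0.059 0 -0.062 0 0 0 1;
 45.0   511.9  135.4  -0.074 0 -0.076 0 0 0 1;
 48.0   505.6  140.7  -0.090 0 -0.089 0 0 0 1;
 51.0   499.0  145.6  -0.106 0 -0.101 0 0 0 1;
 54.0   492.3  150.1  -0.123 0 -0.112 0 0 0 1;
 57.0   485.5  154.2  -0.140 0 -0.123 0 0 0 1;
 60.0   478.6  157.9  -0.158 0 -0.132 0 0 0 1;
 63.0   471.7  161.2  -0.175 0 -0.140 0 0 0 1;
 66.0   464.9  164.1  -0.192 0 -0.147 0 0 0 1;
```

Request:
jog_arm(series="-0.017 0 -0.015 0 0 0 1;-0.03 0 -0.031 0 0 0 1;-0.044 0 -0.047 0 0 0 1;-0.059 0 -0.062 0 0 0 1;-0.074 0 -0.076 0 0 0 1;-0.09 0 -0.089 0 0 0 1")

```text
time_s: 8.88
eef_pos: [507.7, 140.0, 142.5]
ee_rot: [-0.0, 1.0, -0.0, 0.004]
force: [9.2, 0.1, 9.6]
grip_width: 1.0
grip_force: 6.5
```

```bash
cat > far.py <<'E'
from h import *
import sys
np.set_printoptions(precision=1,suppress=True)
th=np.radians(float(sys.argv[1]));y=float(sys.argv[2])
print(sense()["eef_pos"],sense()["force"])
s=capture("scene");m=regions_of("carton_1",s)
for d in m[:3]:
  r=np.argwhere(d["region"]);print(d["confidence"],r.min(0),r.max(0))
for n in ("carton_1_far","stamp"):
  for d in mark_of(n,s)[:2]:print(n,d)
P=392+5*np.tan(th)
print(w2px(s,[(P+170*np.cos(th),y,170*np.sin(th)),(P,y,0)]))
if len(sys.argv)>3: save(s,sys.argv[3])
E
python3 far.py 48 148
```

```text
[507.7 140.  142.5] [9.2 0.1 9.6]
0.86 [181 181] [240 256]
0.7 [171 291] [190 371]
carton_1_far {'point': [186.9, 333.1], 'confidence': 0.96}
stamp {'point': [275.6, 266.5], 'confidence': 0.39}
[[332.2 188.5]
 [325.4 188. ]]
```

```bash
python3 arc.py 392 18 4.5 505.6 140.7 48 69 7
```

```text
51.0   499.3  145.9  -0.016 0 -0.013 0 0 0 1;
 54.0   492.6  150.5  -0.033 0 -0.024 0 0 0 1;
 57.0   485.7  154.6  -0.050 0 -0.035 0 0 0 1;
 60.0   478.8  158.3  -0.067 0 -0.044 0 0 0 1;
 63.0   471.9  161.6  -0.084 0 -0.052 0 0 0 1;
 66.0   465.1  164.5  -0.101 0 -0.060 0 0 0 1;
 69.0   458.5  167.0  -0.118 0 -0.066 0 0 0 1;
```

Request:
jog_arm(series="-0.016 0 -0.013 0 0 0 1;-0.033 0 -0.024 0 0 0 1;-0.05 0 -0.035 0 0 0 1;-0.067 0 -0.044 0 0 0 1;-0.084 0 -0.052 0 0 0 1;-0.101 0 -0.06 0 0 0 1;-0.101 0 -0.06 0 0 0 1")

```text
time_s: 9.95
eef_pos: [467.0, 140.0, 166.8]
ee_rot: [-0.0, 1.0, 0.0, 0.003]
force: [6.3, -1.6, 13.3]
grip_width: 1.001
grip_force: 7.6
```

```bash
python3 far.py 66 148 s2.png
```

```text
[467.  140.  166.8] [ 6.3 -1.6 13.3]
0.86 [181 181] [239 256]
0.74 [154 292] [188 369]
0.3 [167  58] [226 136]
carton_1_far {'point': [171.9, 335.2], 'confidence': 0.75}
stamp {'point': [179.2, 329.8], 'confidence': 0.67}
[[331.9 170.2]
 [325.5 189.4]]
```

View pics/s2.png

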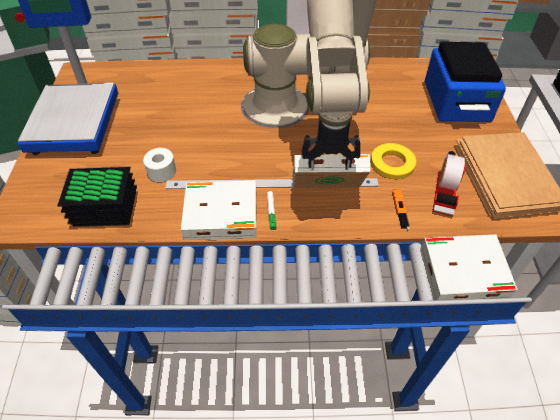

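The left carton stands at about 65° and its underside shows the green stamp (330, 180), so the left carton is the stamped one. I hold a moment more.

Request:
jog_arm(series="-0.006 0 -0.002 0 0 0 1;-0.011 0 -0.004 0 0 0 1;-0.011 0 -0.004 0 0 0 1;-0.011 0 -0.004 0 0 0 1;-0.011 0 -0.004 0 0 0 1")

```text
time_s: 10.78
eef_pos: [463.0, 140.0, 168.4]
ee_rot: [-0.0, 1.0, -0.0, 0.004]
force: [6.8, -1.4, 15.2]
grip_width: 0.999
grip_force: 8.3
```

```bash
python3 arc.py 392 18 3.5 460.8 166.3 68 40 7; python3 far.py 68 148
```

```text
64.0   470.1  163.5  0.023 0 0.007 0 0 0 1;
 60.0   479.3  159.2  0.046 0 0.018 0 0 0 1;
 56.0   488.6  154.1  0.069 0 0.030 0 0 0 1;
 52.0   497.7  148.3  0.092 0 0.045 0 0 0 1;
 48.0   506.6  141.8  0.114 0 0.061 0 0 0 1;
 44.0   515.1  134.6  0.136 0 0.079 0 0 0 1;
 40.0   523.2  126.8  0.156 0 0.099 0 0 0 1;
[463.  140.  168.4] [ 6.8 -1.4 15.2]
0.71 [181 181] [239 256]
carton_1_far {'point': [169.2, 333.7], 'confidence': 0.7}
stamp {'point': [180.6, 327.3], 'confidence': 0.63}
stamp {'point': [170.2, 332.8], 'confidence': 0.59}
[[331.8 168.4]
 [325.6 189.7]]
```

Request:
jog_arm(series="0.011 0 0.003 0 0 0 1;0.023 0 0.007 0 0 0 1;0.035 0 0.012 0 0 0 1;0.046 0 0.018 0 0 0 1;0.058 0 0.024 0 0 0 1;0.069 0 0.03 0 0 0 1")

```text
time_s: 11.72
eef_pos: [489.8, 140.0, 155.2]
ee_rot: [-0.0, 1.0, -0.0, 0.002]
force: [5.9, -0.3, 6.9]
grip_width: 1.0
grip_force: 4.5
```

```bash
python3 arc.py 392 18 3.5 488.4 154.3 56 20 12; python3 far.py 56 148
```

```text
53.0   495.5  149.8  0.018 0 0.011 0 0 0 1;
 50.0   502.2  145.1  0.034 0 0.023 0 0 0 1;
 47.0   508.8  140.0  0.051 0 0.036 0 0 0 1;
 44.0   515.1  134.6  0.067 0 0.049 0 0 0 1;
 41.0   521.2  128.8  0.082 0 0.064 0 0 0 1;
 38.0   527.0  122.7  0.097 0 0.079 0 0 0 1;
 35.0   532.6  116.2  0.110 0 0.095 0 0 0 1;
 32.0   537.8  109.5  0.123 0 0.112 0 0 0 1;
 29.0   542.7  102.5  0.136 0 0.130 0 0 0 1;
 26.0   547.2   95.2  0.147 0 0.148 0 0 0 1;
 23.0   551.4   87.6  0.157 0 0.167 0 0 0 1;
 20.0   555.1   79.9  0.167 0 0.186 0 0 0 1;
[489.8 140.  155.2] [ 5.9 -0.3  6.9]
0.95 [164 292] [187 370]
0.74 [180 181] [240 255]
carton_1_far {'point': [184.1, 334.6], 'confidence': 0.84}
stamp {'point': [183.1, 329.3], 'confidence': 0.78}
stamp {'point': [209.8, 400.4], 'confidence': 0.18}
[[332.1 180.1]
 [325.4 188.5]]
```

Request:
jog_arm(series="0.017 0 0.011 0 0 0 1;0.033 0 0.023 0 0 0 1;0.05 0 0.036 0 0 0 1;0.066 0 0.049 0 0 0 1;0.081 0 0.064 0 0 0 1;0.096 0 0.079 0 0 0 1")

```text
time_s: 12.68
eef_pos: [528.4, 140.0, 123.3]
ee_rot: [-0.0, 1.0, -0.0, 0.002]
force: [6.4, -0.3, 5.6]
grip_width: 1.0
grip_force: 4.0
```

```bash
python3 arc.py 392 18 3.5 526.8 122.7 38 0 12; python3 far.py 38 148
```

```text
34.8   532.9  115.9  0.015 0 0.017 0 0 0 1;
 31.7   538.3  108.7  0.029 0 0.035 0 0 0 1;
 28.5   543.4  101.3  0.042 0 0.054 0 0 0 1;
 25.3   548.2   93.5  0.053 0 0.073 0 0 0 1;
 22.2   552.4   85.5  0.064 0 0.093 0 0 0 1;
 19.0   556.3   77.2  0.074 0 0.114 0 0 0 1;
 15.8   559.7   68.7  0.082 0 0.135 0 0 0 1;
 12.7   562.6   60.1  0.090 0 0.157 0 0 0 1;
  9.5   565.1   51.2  0.096 0 0.179 0 0 0 1;
  6.3   567.1   42.3  0.101 0 0.201 0 0 0 1;
  3.2   568.5   33.2  0.104 0 0.224 0 0 0 1;
  0.0   569.5   24.0  0.107 0 0.247 0 0 0 1;
[528.4 140.  123.3] [ 6.4 -0.3  5.6]
0.82 [181 181] [240 256]
0.8 [172 293] [200 370]
carton_1_far {'point': [201.8, 332.4], 'confidence': 0.68}
[[332.1 199.2]
 [325.4 187.6]]
```

Request:
jog_arm(series="0.014 0 0.017 0 0 0 1;0.028 0 0.035 0 0 0 1;0.041 0 0.054 0 0 0 1;0.052 0 0.073 0 0 0 1;0.063 0 0.093 0 0 0 1;0.073 0 0.114 0 0 0 1")

```text
time_s: 13.62
eef_pos: [558.2, 140.0, 77.8]
ee_rot: [-0.0, 1.0, -0.0, 0.003]
force: [10.1, 0.2, 2.2]
grip_width: 1.003
grip_force: 5.3
```

```bash
python3 far.py 19 148
```

```text
[558.2 140.   77.8] [10.1  0.2  2.2]
0.89 [181 181] [239 255]
0.73 [173 293] [219 369]
carton_1_far {'point': [218.2, 333.0], 'confidence': 0.94}
carton_1_far {'point': [215.5, 181.3], 'confidence': 0.66}
[[331.3 218. ]
 [325.3 187. ]]
```

Request:
jog_arm(series="0.008 0 0.021 0 0 0 1;0.016 0 0.043 0 0 0 1;0.022 0 0.065 0 0 0 1;0.027 0 0.087 0 0 0 1;0.03 0 0.109 0 0 0 1;0.033 0 0.127 0 0 0 1;0.033 0 0.133 0 0 0 1;0.033 0 0.133 0 0 0 1")

```text
time_s: 14.82
eef_pos: [572.9, 140.0, 25.2]
ee_rot: [-0.0, 1.0, -0.0, 0.005]
force: [17.3, 2.0, 1.9]
grip_width: 1.002
grip_force: 8.4
```

```bash
python3 far.py 0 148
```

```text
[572.9 140.   25.2] [17.3  2.   1.9]
0.97 [177 292] [233 368]
0.95 [180 181] [239 255]
carton_1_far {'point': [233.3, 330.6], 'confidence': 0.88}
[[329.9 232.4]
 [325.3 186.6]]
```

Request:
jog_arm(series="0.03 0 0 0 0 0 1;0.1 0 0 0 0 0 1;0.13 0 -0.1 0 0 0 1;0.13 0 -0.25 0 0 0 1;0.13 0.74 -0.25 0 0 0 1;0.13 0.74 -0.25 0 0 0 1;0.13 0.74 -0.25 0 0 0 1;0.13 0.74 -0.25 0 0 0 1;0.13 0.74 -0.25 0 0 0 1;0.13 0.74 -0.25 0 0 0 1;0.13 0.74 -0.1 0 0 0 1;0.13 0.74 0 0 0 0 1;0.13 0.74 0 0 0 0 1;0.13 0.74 0 0 0 0 1")

```text
time_s: 16.77
eef_pos: [622.0, -155.6, 25.6]
ee_rot: [0.0, 1.0, 0.0, 0.001]
force: [-0.5, 0.8, 1.0]
grip_width: 0.998
grip_force: 0.0
```

```bash
python3 look.py
```

```text
0.59 [ 491.4 -226.2] [[407.1832169124119, -182.94124971824027], [578.4761618523632, -191.7676868848299], [575.7526276215062, -270.01031008113665], [404.14487922766216, -260.2403216483228]]
0.56 [475.3 149.1] [[559.4779204177463, 255.846004768536], [562.9252622272745, 46.43867410519841], [390.83402339352165, 43.51996319748133], [387.8297208766285, 250.52556636422204]]
0.3 [692.3 -26.8] [[576.3139469142632, 612.354326307637], [809.521841473181, 622.0498994820223], [811.0927064708026, -677.7150474703963], [572.3519881015409, -663.9052452521021]]
[ 622.2 -156.    26.1] [-0.3  0.   0.1]
```

Request:
jog_arm(series="-0.02 0 0 0 0 0 1;-0.04 0 0 0 0 0 1;-0.06 0 0 0 0 0 1;-0.08 0 0 0 0 0 1;-0.095 0 0 0 0 0 1;-0.105 0 0 0 0 0 1;-0.115 0 0 0 0 0 1;-0.12 0 0 0 0 0 1;-0.125 0 0 0 0 0 1;-0.125 0 0 0 0 0 1")

```text
time_s: 18.12
eef_pos: [572.9, -156.0, 24.8]
ee_rot: [0.0, 1.0, -0.0, 0.002]
force: [9.5, 1.2, 0.1]
grip_width: 1.0
grip_force: 4.9
```

```bash
python3 look.py; python3 far.py 0 -155
```

```text
0.92 [ 452.8 -227.3] [[391.3938446675835, -196.66458439550823], [513.4110676964127, -196.54858684966237], [514.4007294335422, -258.26855293846967], [392.1527601648717, -257.88818047338634]]
0.6 [477.9 149.2] [[562.1933584303781, 253.2832869189717], [565.560216603378, 49.14142438885411], [393.4159475896408, 46.19005245503776], [390.4812896706845, 247.98563127362513]]
[ 572.9 -156.    24.7] [9.6 0.5 0.7]
[ 572.9 -156.    24.7] [9.6 0.5 0.7]
0.7 [177 182] [234 258]
0.65 [176 293] [233 369]
carton_1_far {'point': [231.9, 330.0], 'confidence': 0.64}
stamp {'point': [210.3, 325.6], 'confidence': 0.72}
stamp {'point': [208.0, 359.8], 'confidence': 0.71}
[[220.6 233.8]
 [224.2 187.8]]
```

```bash
python3 arc.py 392 18 4 571.2 23.9 0 30 10;echo; python3 arc.py 392 18 4.8 571.2 23.9 30 69 13
```

```text
3.0   568.1   32.7  -0.008 0 -0.022 0 0 0 1;
  6.0   566.7   41.3  -0.011 0 -0.043 0 0 0 1;
  9.0   564.9   49.7  -0.016 0 -0.065 0 0 0 1;
 12.0   562.7   58.1  -0.021 0 -0.086 0 0 0 1;
 15.0   560.0   66.4  -0.028 0 -0.106 0 0 0 1;
 18.0   556.9   74.4  -0.036 0 -0.126 0 0 0 1;
 21.0   553.4   82.3  -0.044 0 -0.146 0 0 0 1;
 24.0   549.6   90.0  -0.054 0 -0.165 0 0 0 1;
 27.0   545.3   97.4  -0.065 0 -0.184 0 0 0 1;
 30.0   540.6  104.6  -0.076 0 -0.202 0 0 0 1;

 33.0   535.0  111.1  -0.091 0 -0.218 0 0 0 1;
 36.0   529.7  117.7  -0.104 0 -0.234 0 0 0 1;
 39.0   524.1  124.0  -0.118 0 -0.250 0 0 0 1;
 42.0   518.2  129.9  -0.132 0 -0.265 0 0 0 1;
 45.0   512.1  135.5  -0.148 0 -0.279 0 0 0 1;
 48.0   505.7  140.8  -0.164 0 -0.292 0 0 0 1;
 51.0   499.1  145.7  -0.180 0 -0.305 0 0 0 1;
 54.0   492.4  150.2  -0.197 0 -0.316 0 0 0 1;
 57.0   485.6  154.4  -0.214 0 -0.326 0 0 0 1;
 60.0   478.7  158.1  -0.231 0 -0.335 0 0 0 1;
 63.0   471.8  161.4  -0.249 0 -0.344 0 0 0 1;
 66.0   465.0  164.2  -0.266 0 -0.351 0 0 0 1;
 69.0   458.4  166.7  -0.282 0 -0.357 0 0 0 1;
```

Request:
jog_arm(series="-0.008 0 -0.015 0 0 0 1;-0.011 0 -0.04 0 0 0 1;-0.016 0 -0.064 0 0 0 1;-0.021 0 -0.086 0 0 0 1;-0.028 0 -0.106 0 0 0 1;-0.036 0 -0.126 0 0 0 1;-0.044 0 -0.146 0 0 0 1")

```text
time_s: 19.3
eef_pos: [555.4, -156.1, 83.8]
ee_rot: [0.001, 1.0, -0.0, 0.003]
force: [8.3, 1.1, 3.0]
grip_width: 0.999
grip_force: 4.4
```

```bash
python3 far.py 21 -155
```

```text
[ 555.4 -156.1   83.8] [8.3 1.1 3. ]
0.87 [174 179] [219 257]
0.75 [175 293] [233 368]
carton_1_far {'point': [234.0, 332.2], 'confidence': 0.96}
carton_1_far {'point': [208.2, 361.9], 'confidence': 0.68}
stamp {'point': [207.8, 328.0], 'confidence': 0.63}
[[218.6 217.6]
 [224.1 188.3]]
```

Request:
jog_arm(series="-0.01 0 -0.019 0 0 0 1;-0.021 0 -0.038 0 0 0 1;-0.034 0 -0.055 0 0 0 1;-0.047 0 -0.072 0 0 0 1;-0.06 0 -0.088 0 0 0 1;-0.074 0 -0.104 0 0 0 1;-0.088 0 -0.119 0 0 0 1;-0.104 0 -0.133 0 0 0 1;-0.12 0 -0.146 0 0 0 1")

```text
time_s: 20.62
eef_pos: [507.4, -156.2, 142.7]
ee_rot: [0.001, 1.0, -0.0, 0.003]
force: [8.7, 1.5, 8.6]
grip_width: 1.002
grip_force: 6.2
```

```bash
python3 far.py 48 -155
```

```text
[ 507.4 -156.2  142.7] [8.7 1.5 8.6]
0.92 [172 179] [191 257]
0.67 [175 293] [234 368]
carton_1_far {'point': [234.2, 330.0], 'confidence': 0.78}
stamp {'point': [212.8, 326.8], 'confidence': 0.71}
[[217.1 189.9]
 [224.1 189.2]]
```

Request:
jog_arm(series="-0.016 0 -0.013 0 0 0 1;-0.033 0 -0.024 0 0 0 1;-0.05 0 -0.035 0 0 0 1;-0.067 0 -0.044 0 0 0 1;-0.084 0 -0.052 0 0 0 1;-0.101 0 -0.059 0 0 0 1;-0.112 0 -0.063 0 0 0 1;-0.112 0 -0.063 0 0 0 1;-0.112 0 -0.063 0 0 0 1;-0.112 0 -0.063 0 0 0 1;-0.112 0 -0.063 0 0 0 1")

```text
time_s: 22.2
eef_pos: [462.9, -156.3, 168.5]
ee_rot: [0.001, 1.0, -0.0, 0.004]
force: [7.4, 3.8, 16.2]
grip_width: 1.002
grip_force: 8.9
```

```bash
python3 far.py 68 -155 s3.png
```

```text
[ 462.9 -156.3  168.5] [ 7.4  3.8 16.2]
0.96 [176 293] [233 368]
0.8 [153 179] [189 257]
0.49 [143 370] [178 415]
carton_1_far {'point': [233.5, 333.3], 'confidence': 0.69}
stamp {'point': [210.7, 328.6], 'confidence': 0.56}
[[217.1 169.7]
 [223.9 190.9]]
```

View pics/s3.png

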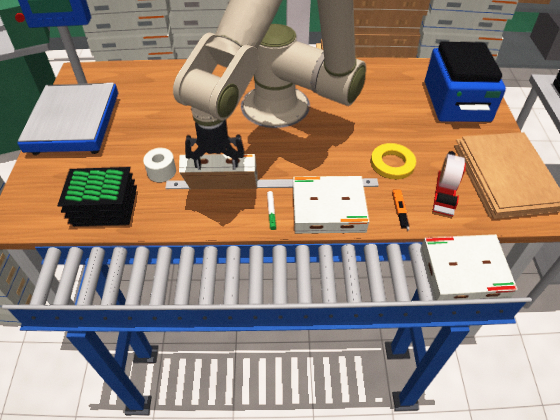

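The right carton (218, 180) is up at about 68° with a plain brown underside. The left one is flat, so I ease the right one down the same way.

Request:
jog_arm(series="0.011 0 0.003 0 0 0 1;0.023 0 0.007 0 0 0 1;0.035 0 0.012 0 0 0 1;0.046 0 0.018 0 0 0 1;0.058 0 0.024 0 0 0 1;0.069 0 0.03 0 0 0 1;0.08 0 0.037 0 0 0 1;0.091 0 0.045 0 0 0 1")

```text
time_s: 23.4
eef_pos: [498.8, -156.1, 149.2]
ee_rot: [0.001, 1.0, -0.0, 0.002]
force: [7.0, 1.5, 7.8]
grip_width: 0.997
grip_force: 5.0
```

```bash
python3 arc.py 392 18 3.7 497.2 147.9 52 20 10; python3 far.py 52 -155
```

```text
48.8   504.7  143.0  0.019 0 0.012 0 0 0 1;
 45.6   511.6  137.4  0.036 0 0.026 0 0 0 1;
 42.4   518.2  131.4  0.053 0 0.041 0 0 0 1;
 39.2   524.6  125.1  0.068 0 0.057 0 0 0 1;
 36.0   530.6  118.3  0.083 0 0.074 0 0 0 1;
 32.8   536.3  111.2  0.098 0 0.092 0 0 0 1;
 29.6   541.5  103.8  0.111 0 0.110 0 0 0 1;
 26.4   546.4   96.1  0.123 0 0.130 0 0 0 1;
 23.2   550.9   88.1  0.134 0 0.150 0 0 0 1;
 20.0   554.9   79.8  0.144 0 0.170 0 0 0 1;
[ 498.8 -156.1  149.2] [7.  1.5 7.8]
0.86 [168 179] [188 257]
0.69 [176 292] [234 369]
carton_1_far {'point': [233.2, 333.6], 'confidence': 0.72}
stamp {'point': [208.0, 327.0], 'confidence': 0.6}
[[217.  185.6]
 [224.1 189.4]]
```

Request:
jog_arm(series="0.018 0 0.012 0 0 0 1;0.035 0 0.026 0 0 0 1;0.052 0 0.041 0 0 0 1;0.067 0 0.057 0 0 0 1;0.082 0 0.074 0 0 0 1;0.097 0 0.092 0 0 0 1;0.11 0 0.11 0 0 0 1")

```text
time_s: 24.48
eef_pos: [543.0, -156.1, 104.8]
ee_rot: [0.001, 1.0, -0.0, 0.002]
force: [8.0, 1.4, 4.2]
grip_width: 0.997
grip_force: 4.3
```

```bash
python3 arc.py 392 18 3.5 541.2 103.9 29.6 0 10; python3 far.py 29.6 -155
```

```text
26.6   546.3   96.7  0.013 0 0.018 0 0 0 1;
 23.7   550.4   89.4  0.023 0 0.036 0 0 0 1;
 20.7   554.3   81.7  0.033 0 0.055 0 0 0 1;
 17.8   557.7   73.9  0.041 0 0.075 0 0 0 1;
 14.8   560.7   65.9  0.049 0 0.095 0 0 0 1;
 11.8   563.3   57.8  0.055 0 0.115 0 0 0 1;
  8.9   565.5   49.5  0.061 0 0.136 0 0 0 1;
  5.9   567.3   41.1  0.065 0 0.157 0 0 0 1;
  3.0   568.6   32.6  0.069 0 0.178 0 0 0 1;
  0.0   569.5   24.0  0.071 0 0.200 0 0 0 1;
[ 543.  -156.1  104.8] [8.  1.4 4.2]
0.96 [176 292] [233 369]
0.91 [173 178] [211 257]
carton_1_far {'point': [235.0, 331.6], 'confidence': 0.84}
stamp {'point': [208.4, 326.5], 'confidence': 0.75}
[[218.  209.3]
 [224.1 188.5]]
```

Request:
jog_arm(series="0.012 0 0.018 0 0 0 1;0.023 0 0.036 0 0 0 1;0.033 0 0.055 0 0 0 1;0.041 0 0.075 0 0 0 1;0.049 0 0.095 0 0 0 1;0.055 0 0.115 0 0 0 1;0.061 0 0.136 0 0 0 1;0.065 0 0.157 0 0 0 1;0.069 0 0.178 0 0 0 1;0.072 0 0.194 0 0 0 1;0.073 0 0.2 0 0 0 1;0.073 0 0.2 0 0 0 1")

```text
time_s: 26.18
eef_pos: [572.9, -156.1, 24.9]
ee_rot: [0.001, 1.0, -0.0, 0.003]
force: [12.6, 2.0, 1.0]
grip_width: 1.0
grip_force: 6.4
```

```bash
python3 far.py 0 -155
```

```text
[ 572.9 -156.1   24.9] [12.6  2.   1. ]
0.76 [177 182] [234 256]
0.68 [175 293] [233 367]
carton_1_far {'point': [233.4, 331.8], 'confidence': 0.65}
stamp {'point': [210.8, 328.1], 'confidence': 0.59}
[[220.6 233.8]
 [224.2 187.8]]
```

Request:
jog_arm(series="0.03 0 0 0 0 0 1;0.08 0 0 0 0 0 1;0.08 0 -0.15 0 0 0 1;0.08 0 -0.33 0 0 0 1;-0.2 -0.38 -0.33 0 0 0 1;-0.513 -0.76 -0.33 0 0 0 1;-0.513 -0.76 -0.33 0 0 0 1;-0.513 -0.76 -0.33 0 0 0 1;-0.513 -0.76 -0.33 0 0 0 1;-0.513 -0.76 -0.33 0 0 0 1;-0.513 -0.76 -0.33 0 0 0 1;-0.513 -0.76 -0.2 0 0 0 1;-0.513 -0.76 -0.1 0 0 0 1;-0.513 -0.76 -0.1 0 0 0 1")

```text
time_s: 28.12
eef_pos: [364.1, 147.4, 62.4]
ee_rot: [0.0, 1.0, -0.0, -0.003]
force: [1.0, -1.0, 0.5]
grip_width: 1.0
grip_force: 0.0
```

```bash
python3 look.py t2.png
python3 - <<'E'
from h import *
for n in ("top","scene"):
    c=capture(n)
    for d in mark_of("line",c)[:1]: print(n,d["confidence"],px2w(c,d["point"]))
    for d in mark_of("carton_1",c)[:2]: print(d["confidence"],px2w(c,d["point"]))
    for d in regions_of("line",c)[:1]:
        r=d["region"]
        for col in ((300,330,360) if n=="top" else (200,250,300)):
            k=np.where(r[:,col])[0];print(col,px2w(c,(k.min(),col)),px2w(c,(k.min(),col),44),px2w(c,(k.max(),col)))
E
```

```text
0.6 [ 474.6 -156.9] [[559.2265054095265, -52.07332627283735], [562.8386162318758, -261.1701259003564], [389.5485069474154, -260.5497003671068], [386.92041415220183, -53.8611142015198]]
0.57 [474.3 148.9] [[388.59321779954155, 249.50666883593271], [560.7717479206033, 251.44776891429822], [560.0914719290836, 47.17418780103201], [387.572325248732, 47.59573500136089]]
0.52 [478.6 344.3] [[544.4450866061572, 361.27395741483593], [544.9058422989624, 332.152427462367], [412.8162653197757, 327.36387508234975], [412.36514361069993, 356.22644135797805]]
[366.  147.7  64.8] [-0.1  0.1  1.5]
top 0.7 [699.94951411 -30.00035937   0.        ]
0.87 [ 471.07501154 -144.07160873    0.        ]
0.63 [477.66266081 146.85642941   0.        ]
300 [821.04386817 -41.29921491   0.        ] [806.38051158 -38.99714715  44.        ] [584.93238416 -43.81613989   0.        ]
330 [ 820.06216188 -126.09339258    0.        ] [ 805.43275481 -120.85895905   44.        ] [ 586.38981815 -127.13994326    0.        ]
360 [ 822.08922167 -211.24110838    0.        ] [ 807.3897145  -203.06208298   44.        ] [ 585.07320739 -210.83283185    0.        ]
scene 0.77 [691.42219051 -33.09707525   0.        ]
0.79 [ 479.2571021  -156.14469788    0.        ]
0.71 [477.42981346 151.18292018   0.        ]
200 [ 598.94334264 -208.90960329    0.        ] [ 629.45537504 -200.3558765    44.        ] [ 850.40759445 -187.33978968    0.        ]
250 [604.13893892 -72.55547324   0.        ] [634.43596639 -69.6443732   44.        ] [851.64520065 -67.02997897   0.        ]
300 [599.71620354  63.35950778   0.        ] [630.19625331  60.64615399  44.        ] [845.82662728  53.24372002   0.        ]
```

View pics/t2.png

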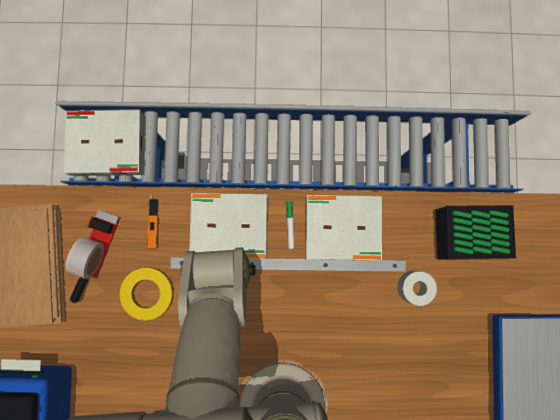

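The top view shows both cartons flat against the strip (left at 192–267, right at 307–383), with bystanders in place and the gripper on the near side of the left carton. Now I push the stamped left carton ahead.

Request:
jog_arm(series="0 0 0.06 0 0 0 1;0 0 0.095 0 0 0 1;0 0 0.095 0 0 0 1;0.02 0 0.095 0 0 0 1;0.03 0 0.095 0 0 0 1;0.045 0 0.095 0 0 0 1;0.065 0 0.095 0 0 0 1;0.09 0 0.095 0 0 0 1;0.115 0 0.095 0 0 0 1;0.14 0 0.095 0 0 0 1;0.165 0 0.095 0 0 0 1;0.19 0 0.095 0 0 0 1;0.215 0 0.095 0 0 0 1;0.24 0 0.095 0 0 0 1;0.265 0 0.095 0 0 0 1;0.29 0 0.095 0 0 0 1;0.3 0 0.095 0 0 0 1;0.3 0 0.095 0 0 0 1")

```text
time_s: 30.88
eef_pos: [485.9, 148.0, 26.0]
ee_rot: [-0.0, 1.0, -0.0, 0.001]
force: [0.5, -0.0, -0.1]
grip_width: 1.002
grip_force: 0.0
```

```bash
python3 look.py;python3 far.py 0 148|head -4
```

```text
0.7 [ 474.6 -156.9] [[559.2717730609781, -54.73869742991458], [562.7912070730326, -258.4711739585275], [389.5161322415474, -257.8820006925424], [386.95544432190155, -56.495925008309555]]
0.6 [579.8 148.3] [[495.28429221625896, 246.81436350849017], [666.329217895347, 247.77851501509878], [664.5180234834619, 48.50102633234168], [493.17282667818336, 49.98835993586586]]
0.27 [ 317.  -351.2] [[361.04091302873064, -300.4919302464272], [362.1184877004847, -402.45635724939774], [272.7832130747904, -401.5709370331969], [272.0365601093611, -300.14733957775286]]
[485.5 148.   26. ] [-0.5  0.1  0.1]
[485.5 148.   26. ] [-0.5  0.1  0.1]
0.68 [204 294] [265 373]
0.61 [177 182] [234 256]
0.55 [177 166] [188 378]
```

Straight and square. Remaining 120 mm to TCP x = 606.

Request:
jog_arm(series="0.015 0 0 0 0 0 1;0.035 0 0 0 0 0 1;0.06 0 0 0 0 0 1;0.085 0 0 0 0 0 1;0.11 0 0 0 0 0 1;0.135 0 0 0 0 0 1;0.16 0 0 0 0 0 1;0.185 0 0 0 0 0 1;0.21 0 0 0 0 0 1;0.235 0 0 0 0 0 1;0.255 0 0 0 0 0 1;0.27 0 0 0 0 0 1;0.282 0 0 0 0 0 1;0.29 0 0 0 0 0 1;0.297 0 0 0 0 0 1;0.302 0 0 0 0 0 1;0.302 0 0 0 0 0 1;0.27 0 0 0 0 0 1;0.2 0 0 0 0 0 1;0.2 0 0 0 0 0 1")

```text
time_s: 33.67
eef_pos: [564.4, 148.2, 26.2]
ee_rot: [-0.0, 1.0, 0.0, -0.0]
force: [0.3, -0.3, 1.3]
grip_width: 1.002
grip_force: 0.0
```

```bash
python3 look.py t3.png
python3 - <<'E'
from h import *
for n in ("top","scene"):
    c=capture(n)
    for d in mark_of("line",c)[:1]: print(n,d["confidence"],px2w(c,d["point"]))
    for d in mark_of("carton_1",c)[:2]: print(d["confidence"],px2w(c,d["point"]))
    if n=="scene":save(c,"s4.png")
E
```

```text
0.91 [697.3 147.9] [[608.5932351887001, 249.5002421198471], [786.4931304602826, 251.8176061573935], [786.1053693690303, 44.81729977126892], [607.8478151820824, 45.3240067806824]]
0.73 [ 473.3 -156.8] [[387.039005724481, -52.96555083046849], [560.9264806339407, -54.870624636815236], [560.081012003732, -261.9019589931618], [385.3133761851123, -257.555097875272]]
[566.1 148.   26.4] [ 0.6 -1.1 -0.2]
top 0.62 [702.27287682 -32.48875171   0.        ]
0.81 [ 469.88064732 -156.52069553    0.        ]
0.57 [695.26428558 144.07117744   0.        ]
scene 0.76 [694.72023025 -34.64070957   0.        ]
0.94 [ 475.93043904 -156.06030447    0.        ]
0.86 [695.65025984 152.73629325   0.        ]
```

View pics/t3.png

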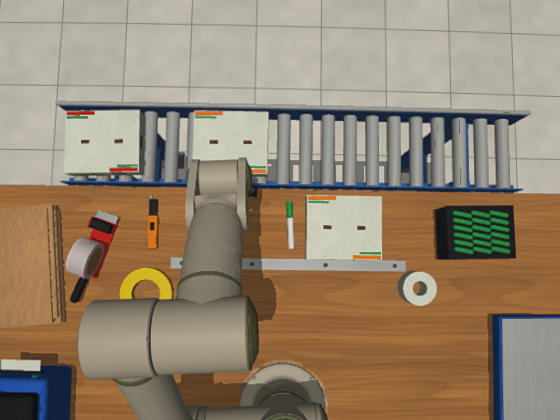

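The top view shows the stamped carton (193–268, 110–175) on the rollers, level with the red carton. The right carton is flat on the bench and the bystanders haven't moved. I lift clear and hand in.

Request:
jog_arm(series="0 0 -0.1 0 0 0 1;-0.05 0 -0.25 0 0 0 1;-0.05 0 -0.25 0 0 0 1;-0.05 0 -0.25 0 0 0 1")

```text
time_s: 34.58
eef_pos: [545.1, 148.0, 125.5]
ee_rot: [0.0, 1.0, 0.0, -0.0]
force: [-0.4, 0.1, -0.3]
grip_width: 1.0
grip_force: 0.0
```

```bash
python3 look.py|head -2; python3 -c "
from rig import *
print(finish_job())"
```

```text
0.81 [ 477.3 -156.9] [[561.9093995368684, -52.046077780707435], [565.5370486481098, -261.1828071161919], [392.1853599923076, -260.556243622432], [389.5424759693374, -53.83334419204101]]
0.69 [698.5 148.2] [[609.2500219219521, 248.4926778485214], [789.3200255578528, 249.8982984546549], [787.8497014107098, 46.50981611777205], [607.4547400495264, 47.91776489039934]]
the job is handed in; nothing more can be done
None
```

I tipped both cartons to about 68°, held them and eased them down flat; the left one carries the green stamp and now stands on the dispatch rollers, the plain right one lies flat on the bench, and the job is handed in at about 35 s (no verdict was returned).

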